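# Tap the tapered arbor into its sleeve and rack the joined tool

### The job

Take the steel arbor out of the tall plain stand by its dark round head and tap or press its tapered shank down into the split sleeve that stands in the setting block, with a push of about 15 to 25 N, so that friction alone locks the two together; never press the sleeve onto its block with more than 40 N. Then lift the arbor by its head, with the sleeve hanging from it and no finger on the sleeve, and stand the joined pair upright in the well of the empty rack and let go. Leave the loose weight, ring and bush where they are.

Things in the scene. Friction and masses are not known exactly. Their poses are not given: they have to be found in the camera images.
- arbor: loose steel arbor, 122 mm long, 0.18 kg. Origin at the centre of its small lower end, z along its axis to the head. Tapered shank, diameter 16 mm at z = 0 to 30 mm at z = 70 mm; collar 42 mm across from 70 to 76 mm; dark round head 28 mm across from 76 to 122 mm, to be gripped. At the start it hangs by its collar in the stand, head up, with 2 mm of play.
- arbor_head (a point): point on the arbor's axis in the head, 100 mm above its small end, where to grip it
- sleeve: loose steel sleeve, 74 mm tall, 0.73 kg, 52 mm across, with a foot flange 62 mm across and 11 mm high; origin at the centre of its underside, z up its axis. The depth at which the arbor first touches its taper differs from sleeve to sleeve and is not given: the arbor's small end is then 15 to 34 mm above the sleeve's underside. The collar stays clear of the rim
- sleeve_mouth (a point): centre of the sleeve's open top, 74 mm above its underside. Inside, 0 to 16 mm below it, a funnel 38 mm wide narrows to a tapered bore of six stiff spring fingers that matches the arbor's shank; there is no stop at the bottom to drive against
- setting_block: fixed dark square steel block, 94 x 94 x 26 mm, with a round well 66 mm in diameter and 14 mm deep in which the sleeve stands at the start; origin at the centre of its underside
- setting_well (a point): centre of the floor of the setting block's well, 12 mm above the work surface
- stand: fixed grey plastic stand, 70 x 70 x 76 mm, with a plain bore 34 mm in diameter right through, in which the arbor hangs at the start; origin at the centre of its underside
- rack: fixed aluminium block, 88 x 88 x 26 mm, with two low bolted ears (112 mm over the ears) and an empty round well 69 mm in diameter and 14 mm deep; origin at the centre of its underside
- rack_well (a point): centre of the floor of the rack's well, 12 mm above the work surface; the sleeve's underside goes here
- weight: bystander: loose knobbed calibration weight, 29 mm in diameter, 48 mm tall, origin at its underside
- gauge_ring: bystander: loose knurled ring gauge, 60 mm in diameter, 18 mm tall, origin at its underside
- flanged_bush: bystander: loose dark flanged bush, 38 mm in diameter, 30 mm tall, origin at its underside
- sleeve_taper (a point): centre of the tapered bore, 43 mm above the sleeve's underside. From first touch the push rises by about 6 to 9 N per mm while the arbor moves; once it stops the push falls to less than half, so judge it in motion. Let go, the arbor stays in. A push of 15 N (in motion) locks it well enough to carry the sleeve (7 N), one of 10 N does not. The sleeve's weight counts in the 40 N
Things that resemble listed ones, but are neither listed nor needed, are in the scene too. Leave any green look-alike of the rack alone.

How it is judged (in metres and radians):
On the way, in this order (a step that is already met when the one before it is completed fails the run):
1. the arbor stands in the taper of the sleeve, the sleeve still in the setting block (z of arbor in the frame of sleeve below 0.036 m and horizontal distance between arbor and sleeve below 0.005 m and angle between the z axis of arbor and the z axis of sleeve, either way round below 0.06 rad and horizontal distance between sleeve and setting_well below 0.01 m and z of sleeve in the frame of setting_well below 0.006 m), for 0.1 s.
2. the sleeve hangs from the arbor by the taper, at least 40 mm above the setting well's floor, no finger on the sleeve (z of arbor in the frame of sleeve below 0.036 m and horizontal distance between arbor and sleeve below 0.005 m and angle between the z axis of arbor and the z axis of sleeve, either way round below 0.06 rad and z of sleeve in the frame of setting_well above 0.04 m and contact force between the fingers and sleeve below 0.5 N), for 0.3 s.
At the end, for the whole second after the job is handed in: The sleeve stands on the floor of the rack's well (underside within 4 mm of the floor's height, axis within 7 mm of the well's centre, within 0.06 rad of upright), the arbor still in its taper (small end less than 36 mm above the sleeve's underside, axes within 5 mm and 0.06 rad), both at rest (z of arbor in the frame of sleeve below 0.036 m and horizontal distance between arbor and sleeve below 0.005 m and angle between the z axis of arbor and the z axis of sleeve, either way round below 0.06 rad and horizontal distance between sleeve and rack_well below 0.007 m and z of sleeve in the frame of rack_well between -0.004 and 0.004 m and angle between sleeve's own z axis and vertical below 0.06 rad and linear speed of each of sleeve, arbor below 0.02 m/s); the robot touches nothing.
It fails at once if the sleeve pressed into the setting block with more than 40 N (contact force between sleeve and setting_block above 40 N).
It fails at once if fingers pressing on the sleeve (contact force between the fingers and sleeve above 3 N).
It fails at once if the weight, the ring or the bush moved by more than 20 mm (distance of any of weight, gauge_ring, flanged_bush from where it was at the start of the episode above 0.02 m).
It also fails if it takes over 45 s, if anything falls off the work surface, if the arm or the gripper's body presses on something with over 40 N, if the wrist force passes 120 N, or if a joint passes its speed limit or range.

### The arm

A 7-joint arm with a two-finger parallel gripper is mounted at the origin on a cart in front of the work surface, level with it; the furniture and walls round the work are solid. World frame = base frame: x ahead of the robot, y to its left, z up, the work surface at z = 0. Lengths are in mm, angles in rad, forces in N, time in s.
With the tool pointing down it reaches from about 400 to 850 mm from the base axis. Payload 4.5 kg.
Tool frame: the origin (TCP) lies midway between the tips of the shut fingers; the grasp point (between the pads) lies 19 mm behind it; z points along the fingers, x is the direction in which the jaws open and shut, and the axes are right-handed (so a half turn about z gives the same grasp; the last joint's range is limited). The gripper opens to 85 mm and grips with 20 to 120 N. Pads are 22 mm wide; open, the fingers measure 114 mm over their backs; the gripper's body (76 mm by 85 mm) begins 54 mm behind the grasp point. The pads swing forward as they close: fully open they stand 13 mm farther back than shut.
Start: joints at [1.176, 0.689, -0.195, 1.565, 0.157, 0.902, -0.215], TCP at [259.895, -568.43, 194.617] pointing down, gripper open.
Joint ranges: [-3.01, 3.01], [-0.46, 2.08], [-1.47, 1.51], [0.13, 2.56], [-1, 4.14], [0.04, 2.09], [-2.66, 2.66]. Speed limits (rad/s): [2.57, 2.57, 3.14, 3.14, 3.14, 3.14, 3.14].

### API

Orientations are given as a 3x3 rotation matrix whose columns are the frame's x, y, z axes.
In Python, from cell import * gives the robot as it stands.
- The arm moves only by the tool move_arm, never from a script. Its argument "motion" is a list that holds one entry, the list of rows, each a list of 7 numbers: the opening, from 0 (shut) to 1 (fully open), then the shift along the tool's x, y, z in cm, then the turn, a rotation vector about the tool's x, y, z in rad. A call has exactly 10 rows; each row shifts and turns the commanded pose from where the row before left it, along the tool's axes as they then stand; what a row does not reach is not made up. A row lasts 1/12 s, in which the tool goes at most 41.7 mm and 7.16 degrees, less where a joint would pass 70% of its speed; a pose out of reach is approached as far as the arm can. A call with a gripper value outside its range is refused whole. The fingers move at their own pace and stop on an object; the grip force is fixed at half the most. Time passes only in rows, so rows that do not move let the fingers close, or fill a call up. It gives the time, the measured TCP pose, the force and the opening at its end, in the units of the state.
- sense(): the state, without advancing time (a new reading comes with each control period).
- camera(name): name is "scene" or "top" or "wrist"; returns the picture (480x640x3 uint8, red, green, blue); there is no depth.
- camera_params(name): a dict with "fx", "fy", "cx", "cy" (pixels), "extrinsics" (4x4, takes a point from camera to world coordinates). Camera axes: x right, y down, z forward; pixel columns grow to the right and rows downward; lengths in mm; the calibration is good to about 2 mm. A picture is of the moment at which its call begins: read the wrist's pose just before it. camera_params takes no time and is no camera call; for the wrist camera it gives the pose at the moment of the call.
- sign_off(): hands the job in, once; it reports no verdict.
The state is a dict: "time": time; "joint_pos": joint angles; "qvel": joint speeds; "effort": joint torques, N m; "tool_pos": TCP position; "tool_rot": TCP orientation; "contact_force": force on the tool from outside, world axes, zero at the start; "ft_torque": the same for the moment, N m; "gripper_width": finger opening in mm.
Only numpy, scipy, OpenCV 4.12 (cv2) and the standard library are available. Lean on these libraries where they do the work, as an engineer would, in place of code of your own. Each camera call takes 0.05 s, during which the arm holds its last target. There are 200 camera calls.

## Working session

There is one attempt and no reset: what is moved stays moved. The work goes in short steps, Python scripts to look and compute and a tool call to move; the robot and the scene stay as the last step left them, time stands still between calls to the robot, and variables do not carry over. Pictures are saved under pics/ and viewed, about 8 in all and at most 12, crops included, and the job is handed in when it is done.

Besides the shell and the picture viewer there is one more tool, called after "Emit:" as name([rows], argument=value, ...), one row to a line, values as JSON. move_arm: Moves the arm, as the interface text tells. Its arguments: {"type":"object","properties":{"motion":{"type":"array"}},"required":["motion"]}

```bash
mkdir -p pics; ls; python3 - <<'E'
from cell import *
import cv2,numpy as np
s=sense();print({k:np.round(v,3).tolist() for k,v in s.items()})
for n in("scene","top"):
    p=camera_params(n);print(n,p['fx'],p['fy'],p['cx'],p['cy'],np.round(p['extrinsics'],4).tolist())
    cv2.imwrite(f'pics/{n}0.png',cv2.cvtColor(camera(n),cv2.COLOR_RGB2BGR))
E
```

```text
pics
{'time': 0.0, 'joint_pos': [1.176, 0.69, -0.194, 1.566, 0.157, 0.902, -0.215], 'qvel': [-0.0, 0.0, -0.001, -0.001, -0.002, -0.001, -0.001], 'effort': [-0.001, -53.961, -1.267, -15.854, 0.009, 0.009, 0.0], 'tool_pos': [259.506, -567.778, 193.773], 'tool_rot': [[0.416, -0.909, -0.001], [-0.909, -0.416, 0.002], [-0.002, 0.0, -1.0]], 'contact_force': [-0.615, 0.11, 0.008], 'ft_torque': [-0.04, 0.001, -0.036], 'gripper_width': 85.441}
scene 568.4519375696767 568.4519375696767 322.7689343594346 245.06134079241156 [[-0.7045, -0.4124, 0.5776, 4.6568], [-0.7096, 0.3956, -0.5831, 537.5191], [0.012, -0.8206, -0.5713, 698.4671], [0.0, 0.0, 0.0, 1.0]]
top 435.95007787628134 435.95007787628134 320.38266527267024 238.7978671031113 [[0.008, -0.9959, 0.0899, 490.1821], [-1.0, -0.0081, -0.0012, -62.4788], [0.0019, -0.0899, -0.9959, 1138.4063], [0.0, 0.0, 0.0, 1.0]]
```

View pics/top0.png

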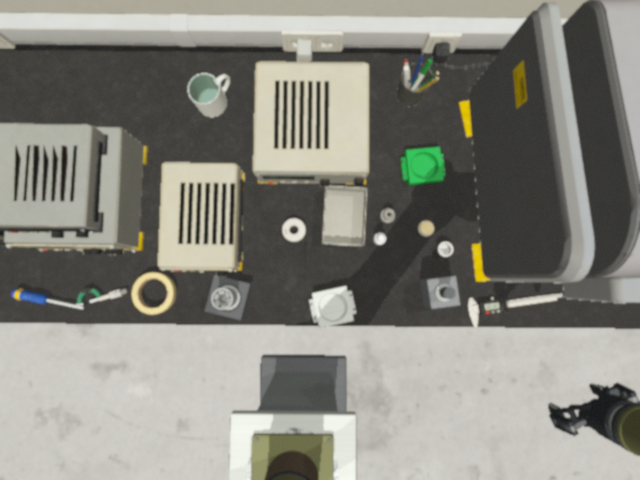

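View pics/scene0.png

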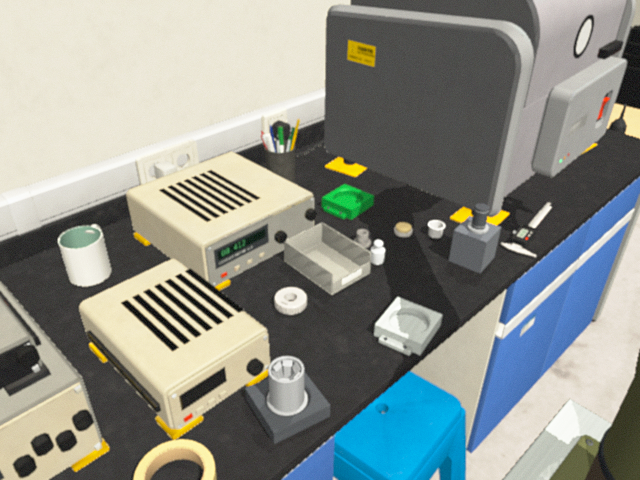

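Top view: the setting block with the sleeve is at (228,297), the empty aluminium rack at (332,305), and the stand with the arbor at (443,292). The green look-alike is at (423,165) and gets left alone. The bystanders are around (380–446, 215–250). Next I'll enlarge the three targets.

```bash
cat > h.py <<'E'
from cell import *
import cv2,numpy as np
def ray(P,u,v,z):
    E=P['extrinsics'];d=E[:3,:3]@np.array([(u-P['cx'])/P['fx'],(v-P['cy'])/P['fy'],1]);o=E[:3,3]
    return o+d*(z-o[2])/d[2]
def proj(P,X):
    E=P['extrinsics'];c=E[:3,:3].T@(np.array(X)-E[:3,3]);return np.array([P['fx']*c[0]/c[2]+P['cx'],P['fy']*c[1]/c[2]+P['cy']])
def save(n,im): cv2.imwrite('pics/'+n,im)
def crop(im,u,v,w,h,k):
    M=np.array([[k,0,-k*(u-w/2)],[0,k,-k*(v-h/2)]],float);o=cv2.warpAffine(im,M,(int(w*k),int(h*k)),flags=cv2.INTER_CUBIC)
    for t in range(0,w,10):
        L=10 if t%50 else 18
        cv2.line(o,(t*k,0),(t*k,L),(0,255,255),1)
        cv2.line(o,(0,t*k),(L,t*k),(0,255,255),1)
    return o
E
python3 - <<'E'
from h import *
t=cv2.imread('pics/top0.png');s=cv2.imread('pics/scene0.png')
A=[crop(t,u,v,60,60,4) for u,v in((230,295),(333,303),(443,290))]
B=[crop(s,u,v,120,120,2) for u,v in((290,395),(410,325),(475,240))]
save('c1.png',np.vstack([np.hstack(A),np.hstack(B)]))
P=camera_params('top')
for n,u,v,z in(('sleeve top',227,295,86),('rack top',332,305,24),('rackhole',334,306,24),('stand head',446,291,122),('stand top',443,292,76),('weight',380,239,48),('bush',446,249,30),('x',388,215,30),('cap',427,228,18),('machine corner floor',478,280,0),('machine top corner',575,280,300)):print(n,np.round(ray(P,u,v,z)))
E
```

```text
sleeve top [448. 159.  86.]
rack top [423. -95.  24.]
rackhole [ 420. -100.   24.]
stand head [ 463. -356.  122.]
stand top [ 459. -362.   76.]
weight [ 589. -213.   48.]
bush [ 567. -384.   30.]
x [ 653. -237.   30.]
cap [ 622. -339.   18.]
machine corner floor [ 489. -475.    0.]
machine top corner [ 491. -552.  300.]
```

View pics/c1.png

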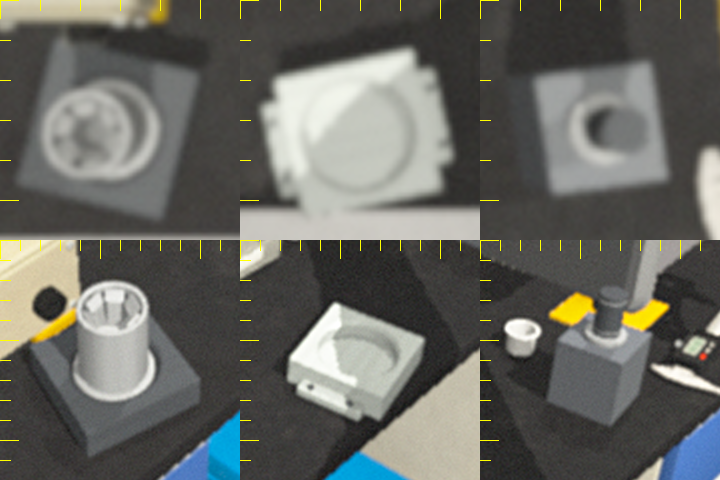

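```bash
python3 - <<'E'
from h import *
P=camera_params('top');S=camera_params('scene')
for n,p,q,z in(('sleeve top',(221.2,298.2),(286,369),86),('rack rim',(332.3,306.8),(410,320),26),('head top',(449.2,292.5),(481.5,208.5),128)):
    print(n,np.round(ray(P,*p,z),1),np.round(ray(S,*q,z),1))
print('flange',ray(P,227,297.5,23),'collar',ray(P,443.3,292.5,82))
W=camera_params('wrist');s=sense();E=W['extrinsics']
R=s['tool_rot'];print(np.round(R.T@(E[:3,3]-s['tool_pos']),1),np.round(R.T@E[:3,:3],3),W['fx'])
E
```

```text
sleeve top [440.5 172.5  86. ] [439.5 169.8  86. ]
rack rim [418.4 -95.2  26. ] [416.6 -97.4  26. ]
head top [ 459.7 -361.3  128. ] [ 455.8 -355.7  128. ]
flange [439.43417304 171.95377253  23.        ] collar [ 458.15838892 -360.66089421   82.        ]
[   0.3  -78.3 -178.3] [[ 1.     0.    -0.001]
 [-0.     0.951  0.308]
 [ 0.001 -0.308  0.951]] 343.5296492462908
```

Emit:
move_arm([
  [[1,0,0,-0.3,0,0,-0.114],[1,0,0,-0.3,0,0,-0.114],[1,0,0,-0.3,0,0,-0.114],[1,0,0,-0.3,0,0,-0.114],[1,0,0,-0.3,0,0,-0.114],[1,0,0,-0.3,0,0,-0.114],[1,0,0,-0.3,0,0,-0.114],[1,0,0,-0.3,0,0,-0.114],[1,0,0,-0.3,0,0,-0.114],[1,0,0,-0.3,0,0,-0.115]],
])

```text
time: 0.93
tool_pos: [259.5, -568.1, 224.3]
tool_rot: [[1.0, 0.005, -0.001], [0.005, -1.0, 0.001], [-0.001, -0.001, -1.0]]
contact_force: [0.1, 0.2, 0.6]
gripper_width: 85.4
```

Emit:
move_arm([
  [[1,1.0,-3.0,0,0,0,0],[1,1.5,-3.0,0,0,0,0],[1,2.0,-3.0,0,0,0,0],[1,2.5,-2.8,0,0,0,0],[1,3.0,-2.5,0,0,0,0],[1,3.0,-2.2,0,0,0,0],[1,3.0,-2.0,0,0,0,0],[1,2.4,-1.5,0,0,0,0],[1,1.4,-0.8,0,0,0,0],[1,0,0,0,0,0,0]],
])

```text
time: 1.77
tool_pos: [462.5, -356.3, 224.6]
tool_rot: [[1.0, 0.006, 0.003], [0.006, -1.0, 0.003], [0.003, -0.002, -1.0]]
contact_force: [0.3, -0.7, 1.1]
gripper_width: 85.4
```

```bash
python3 - <<'E'
from h import *
P=camera_params('wrist');im=cv2.cvtColor(camera('wrist'),cv2.COLOR_RGB2BGR);s=sense()
print(s['tool_pos'],P['extrinsics'].round(3).tolist(),P['fx'],P['cx'],P['cy'],[proj(P,(458,-360,z)).round() for z in (76,82,128)])
save('w1.png',im)
E
```

```text
[ 459.67855552 -358.66097139  224.3104216 ] [[1.0, 0.005, 0.005, 461.084], [0.006, -0.952, -0.305, -278.418], [0.003, 0.305, -0.952, 403.17], [0.0, 0.0, 0.0, 1.0]] 343.5296492462908 319.452444325926 238.1723908577376 [array([315., 216.]), array([315., 217.]), array([314., 231.])]
```

View pics/w1.png

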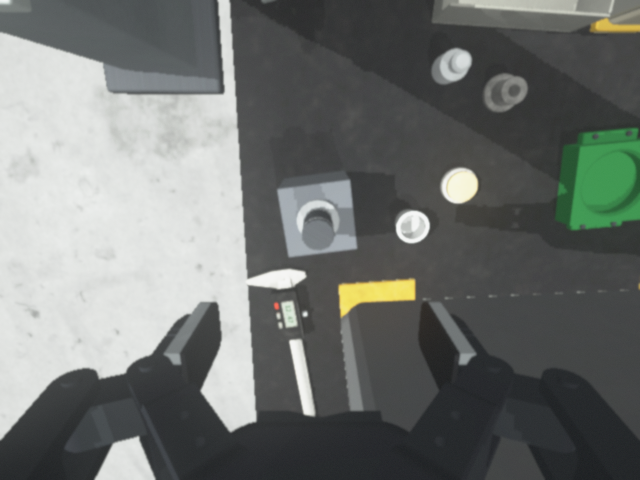

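Wrist view: the arbor head centre is at (319,233), which puts the arbor at about (461,-361), in agreement with the top view (460,-361). I'll descend over the head.

Emit:
move_arm([
  [[1,0.1,0.25,1.2,0,0,0],[1,0,0,2.0,0,0,0],[1,0,0,2.2,0,0,0],[1,0,0,2.0,0,0,0],[1,0,0,1.8,0,0,0],[1,0,0,1.6,0,0,0],[1,0,0,1.4,0,0,0],[1,0,0,0.8,0,0,0],[1,0,0,0.4,0,0,0],[1,0,0,0,0,0,0]],
])

```text
time: 2.65
tool_pos: [457.5, -363.8, 89.5]
tool_rot: [[1.0, -0.003, -0.002], [-0.003, -1.0, 0.001], [-0.002, -0.001, -1.0]]
contact_force: [-0.5, 0.4, 0.2]
gripper_width: 85.6
```

Emit:
move_arm([
  [[0,0,0,0,0,0,0],[0,0,0,0,0,0,0],[0,0,0,0,0,0,0],[0,0,0,0,0,0,0],[0,0,0,0,0,0,0],[0,0,0,0,0,0,0],[0,0,0,0,0,0,0],[0,0,0,0,0,0,0],[0,0,0,0,0,0,0],[0,0,0,0,0,0,0]],
])

```text
time: 3.48
tool_pos: [467.0, -363.9, 94.3]
tool_rot: [[1.0, 0.001, 0.015], [0.001, -1.0, -0.004], [0.015, 0.004, -1.0]]
contact_force: [6.0, 0.6, 11.7]
gripper_width: -0.1
```

The gripper shut on nothing, so I'm taking a look.

```bash
python3 - <<'E'
from h import *
s=sense();P=camera_params('scene');W=camera_params('wrist')
print({k:np.round(s[k],2).tolist() for k in('tool_pos','contact_force','gripper_width','time')})
c=cv2.cvtColor(camera('scene'),cv2.COLOR_RGB2BGR);im=cv2.cvtColor(camera('wrist'),cv2.COLOR_RGB2BGR)
save('d1.png',np.hstack([crop(c,475,215,100,120,4),crop(im,320,300,200,240,2)]))
print(proj(W,s['tool_pos']),proj(P,s['tool_pos']))
E
```

```text
{'tool_pos': [466.96, -363.86, 94.3], 'contact_force': [5.97, 0.57, 11.67], 'gripper_width': -0.09, 'time': 3.48}
[320.25122274 273.25560608] [476.00245706 219.37779609]
```

View pics/d1.png

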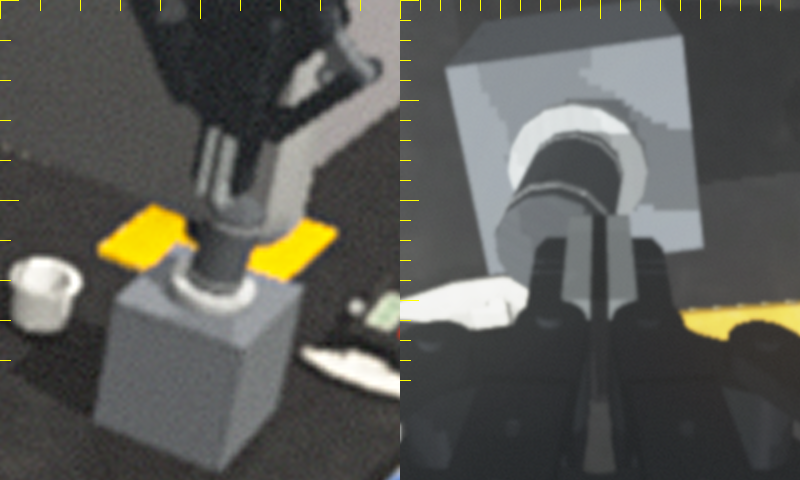

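Both views show the shut finger tips resting on top of the head, at z≈130. So the real tips sit about 35–40 mm higher than the reported TCP. I'll back off and measure that offset on the open fingers.

Emit:
move_arm([
  [[0,0,0,-1,0,0,0],[0,0,0,-2,0,0,0],[0.5,0,0,-2,0,0,0],[1,0,0,-2,0,0,0],[1,0,0,-1,0,0,0],[1,0,0,0,0,0,0],[1,0,0,0,0,0,0],[1,0,0,0,0,0,0],[1,0,0,0,0,0,0],[1,0,0,0,0,0,0]],
])

```text
time: 4.42
tool_pos: [458.4, -362.8, 169.5]
tool_rot: [[1.0, -0.001, -0.002], [-0.001, -1.0, 0.001], [-0.002, -0.001, -1.0]]
contact_force: [0.4, 0.5, -0.0]
gripper_width: 85.6
```

```bash
python3 - <<'E'
from h import *
s=sense();P=camera_params('scene');W=camera_params('wrist')
print({k:np.round(s[k],2).tolist() for k in('tool_pos','contact_force','gripper_width','time')})
c=cv2.cvtColor(camera('scene'),cv2.COLOR_RGB2BGR);im=cv2.cvtColor(camera('wrist'),cv2.COLOR_RGB2BGR)
save('d2.png',np.hstack([crop(c,475,185,100,150,4),cv2.resize(im,(400,300))[:,:] if 0 else crop(im,320,290,200,300,2)]))
t=s['tool_pos']
for dz in(0,13,40,52):
  for sx in(-43,43):
    for sy in (-11,11): print(dz,sx,sy,proj(W,t+[sx,sy,dz]).round(),proj(P,t+[sx,sy,dz]).round())
E
```

```text
{'tool_pos': [458.37, -362.75, 169.46], 'contact_force': [0.35, 0.51, -0.01], 'gripper_width': 85.62, 'time': 4.42}
0 -43 -11 [245. 291.] [509. 194.]
0 -43 11 [243. 255.] [503. 198.]
0 43 -11 [395. 291.] [470. 179.]
0 43 11 [398. 255.] [464. 182.]
13 -43 -11 [240. 302.] [510. 188.]
13 -43 11 [237. 264.] [504. 192.]
13 43 -11 [400. 302.] [471. 173.]
13 43 11 [403. 264.] [465. 176.]
40 -43 -11 [227. 330.] [513. 175.]
40 -43 11 [223. 287.] [507. 179.]
40 43 -11 [413. 330.] [473. 160.]
40 43 11 [417. 287.] [467. 164.]
52 -43 -11 [220. 346.] [515. 169.]
52 -43 11 [215. 300.] [509. 173.]
52 43 -11 [420. 346.] [474. 154.]
52 43 11 [425. 300.] [468. 158.]
```

View pics/d2.png

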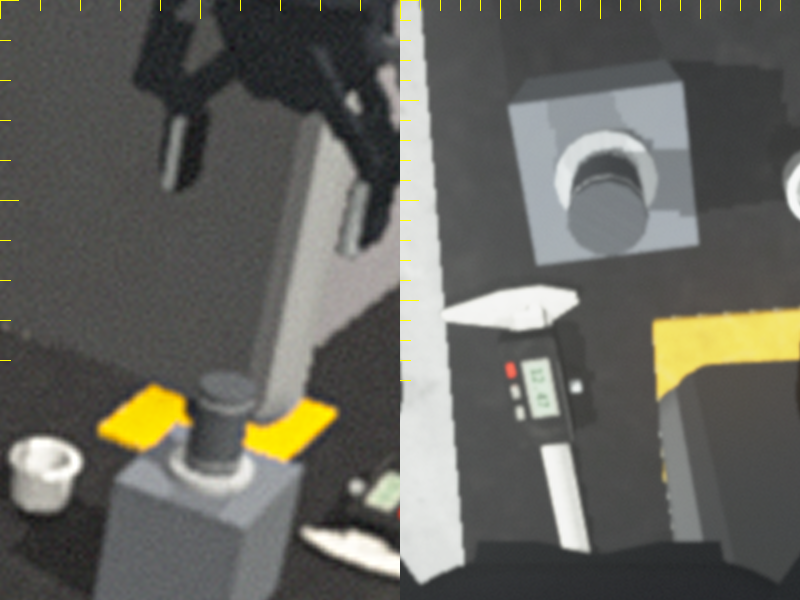

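Scene view: the open finger tips are at (468,157) and (512,173). That matches z = TCP+52, so the shut tips are about 39 mm behind the reported TCP. The arbor is still upright at (460.5,-360.5). I'll go 40 mm deeper.

Emit:
move_arm([
  [[1,0.2,-0.2,1.0,0,0,0],[1,0,0,2.0,0,0,0],[1,0,0,2.2,0,0,0],[1,0,0,2.0,0,0,0],[1,0,0,1.8,0,0,0],[1,0,0,1.4,0,0,0],[1,0,0,1.0,0,0,0],[1,0,0,0.5,0,0,0],[1,0,0,0.2,0,0,0],[1,0,0,0,0,0,0]],
])

```text
time: 5.35
tool_pos: [461.2, -361.0, 49.5]
tool_rot: [[1.0, -0.001, 0.0], [-0.001, -1.0, 0.0], [0.0, -0.0, -1.0]]
contact_force: [-0.2, 0.9, 0.2]
gripper_width: 85.8
```

Emit:
move_arm([
  [[0,0,0,0,0,0,0],[0,0,0,0,0,0,0],[0,0,0,0,0,0,0],[0,0,0,0,0,0,0],[0,0,0,0,0,0,0],[0,0,0,0,0,0,0],[0,0,0,0,0,0,0],[0,0,0,0,0,0,0],[0,0,0,0,0,0,0],[0,0,0,0,0,0,0]],
])

```text
time: 6.18
tool_pos: [461.4, -361.4, 50.2]
tool_rot: [[1.0, -0.001, 0.001], [-0.001, -1.0, -0.001], [0.001, 0.001, -1.0]]
contact_force: [-1.2, 0.3, 5.7]
gripper_width: 26.9
```

Emit:
move_arm([
  [[0,0,0,-0.3,0,0,0],[0,0,0,-0.8,0,0,0],[0,0,0,-1.3,0,0,0],[0,0,0,-1.8,0,0,0],[0,0,0,-2.0,0,0,0],[0,0,0,-2.0,0,0,0],[0,0,0,-1.8,0,0,0],[0,0,0,-1.3,0,0,0],[0,0,0,-0.7,0,0,0],[0,0,0,0,0,0,0]],
])

```text
time: 7.02
tool_pos: [461.8, -361.5, 171.2]
tool_rot: [[1.0, -0.001, 0.002], [-0.001, -1.0, -0.001], [0.002, 0.001, -1.0]]
contact_force: [1.2, -0.1, -1.2]
gripper_width: 26.9
```

Emit:
move_arm([
  [[0,0,-0.7,0,0,0,0],[0,-0.1,-1.5,0,0,0,0],[0,-0.1,-2.3,0,0,0,0],[0,-0.1,-2.8,0,0,0,0],[0,-0.1,-3.0,0,0,0,0],[0,-0.1,-3.0,0,0,0,0],[0,-0.1,-3.0,0,0,0,0],[0,-0.1,-3.0,0,0,0,0],[0,-0.1,-3.0,0,0,0,0],[0,-0.1,-3.0,0,0,0,0]],
])

```text
time: 7.85
tool_pos: [450.8, -106.1, 168.6]
tool_rot: [[1.0, -0.001, -0.002], [-0.001, -1.0, 0.001], [-0.002, -0.001, -1.0]]
contact_force: [0.4, 1.0, -2.2]
gripper_width: 26.4
```

Emit:
move_arm([
  [[0,-0.1,-3.0,0,0,0,0],[0,-0.1,-3.0,0,0,0,0],[0,-0.1,-3.0,0,0,0,0],[0,-0.1,-3.0,0,0,0,0],[0,-0.2,-3.0,0,0,0,0],[0,-0.2,-2.8,0,0,0,0],[0,-0.2,-2.3,0,0,0,0],[0,-0.2,-1.6,0,0,0,0],[0,-0.1,-0.8,0,0,0,0],[0,0,0,0,0,0,0]],
])

```text
time: 8.68
tool_pos: [438.5, 119.0, 169.0]
tool_rot: [[1.0, 0.003, -0.001], [0.003, -1.0, 0.001], [-0.001, -0.001, -1.0]]
contact_force: [0.7, 0.5, -2.4]
gripper_width: 26.8
```

```bash
cat > look.py <<'E'
from h import *
def look(name,u,v,w,h,k):
    s0=sense()
    W=camera_params('wrist');im=cv2.cvtColor(camera('wrist'),cv2.COLOR_RGB2BGR);s=sense()
    save(name,crop(im,u,v,w,h,k));np.save('W.npy',W,allow_pickle=True)
    print({k:np.round(s[k],2).tolist() for k in('time','tool_pos','tool_rot','contact_force','gripper_width')},s0['tool_pos'].round(1) if hasattr(s0['tool_pos'],'round') else s0['tool_pos'])
    return W,s
E
python3 - <<'E'
from look import *
cv2.setNumThreads(1)
import time
camera('top') # lets the arm settle 0.05 s
W,s=look('w3.png',320,200,320,300,2)
print(proj(W,(440,172,86)),proj(W,(440,172,26)))
E
```

```text
{'time': 8.78, 'tool_pos': [438.92, 115.7, 169.03], 'tool_rot': [[1.0, -0.0, -0.0], [-0.0, -1.0, -0.0], [-0.0, 0.0, -1.0]], 'contact_force': [0.03, -0.84, -2.37], 'gripper_width': 26.8} [438.7 117.  169. ]
[322.10003164 160.1833913 ] [321.75998775 154.14213034]
```

View pics/w3.png

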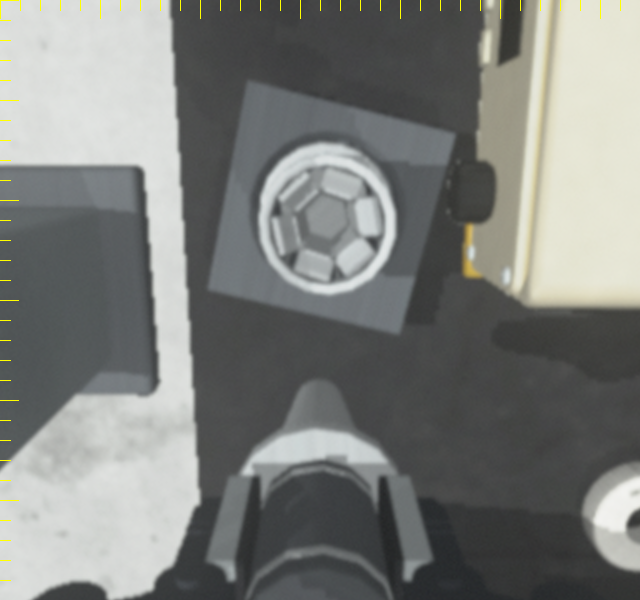

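```bash
python3 - <<'E'
from h import *
W=np.load('W.npy',allow_pickle=True).item()
print('mouth',ray(W,323.5,161.5,86).round(1))
for z in(121,125,129): print(z,'tip front edge(+8)',ray(W,319.5,240,z).round(1))
print('collar front edge(+21)',ray(W,319.5,50+432/2,198).round(1), 'tcp cam',W['extrinsics'][:3,3].round(1))
print([ray(W,160+a/2,50+465/2,201).round(1)[0] for a in(243,397)])
E
```

```text
mouth [441. 171.  86.]
121 tip front edge(+8) [438.2 120.9 121. ]
125 tip front edge(+8) [438.2 122.3 125. ]
129 tip front edge(+8) [438.2 123.6 129. ]
collar front edge(+21) [438.3 133.5 198. ] tcp cam [438.6 195.5 347.3]
[np.float64(420.6), np.float64(456.5)]
```

The mouth rim is centred at (323.5,161.5), i.e. (441,171). The arbor's tip is at about (438.2,114.3). Both come from the same picture, so I move +2.6 mm in x and +58 mm in y.

Emit:
move_arm([
  [[0,0.06,-0.6,0,0,0,0],[0,0.1,-1.2,0,0,0,0],[0,0.1,-1.6,0,0,0,0],[0,0,-1.3,0,0,0,0],[0,0,-0.8,0,0,0,0],[0,0,-0.3,0,0,0,0],[0,0,0,0.6,0,0,0],[0,0,0,0.6,0,0,0],[0,0,0,0.3,0,0,0],[0,0,0,0,0,0,0]],
])

```text
time: 9.62
tool_pos: [441.5, 173.4, 153.5]
tool_rot: [[1.0, -0.002, -0.002], [-0.002, -1.0, -0.002], [-0.002, 0.002, -1.0]]
contact_force: [0.3, -0.7, -1.9]
gripper_width: 26.5
```

```bash
python3 - <<'E'
from h import *
P=camera_params('scene');c=cv2.cvtColor(camera('scene'),cv2.COLOR_RGB2BGR);t=cv2.cvtColor(camera('top'),cv2.COLOR_RGB2BGR)
s=sense();print(s['tool_pos'],s['contact_force'])
save('d3.png',crop(c,285,340,130,150,4))
E
```

```text
[442.02892729 174.15286264 154.25692917] [ 0.38682012  0.15626377 -2.58530261]
```

View pics/d3.png

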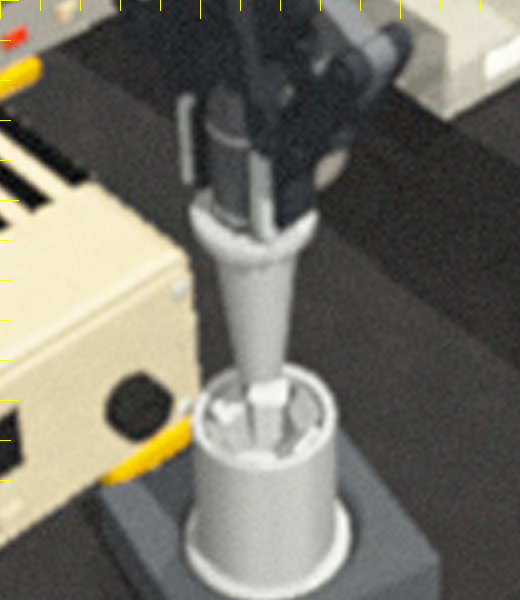

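Scene view: the arbor is upright over the mouth, with both axes in line (crop x≈262 against 265). I'll descend to just above the earliest possible touch.

Emit:
move_arm([
  [[0,0,0,0.5,0,0,0],[0,0,0,0.9,0,0,0],[0,0,0,1.0,0,0,0],[0,0,0,1.0,0,0,0],[0,0,0,0.9,0,0,0],[0,0,0,0.7,0,0,0],[0,0,0,0.4,0,0,0],[0,0,0,0.2,0,0,0],[0,0,0,0,0,0,0],[0,0,0,0,0,0,0]],
])

```text
time: 10.55
tool_pos: [441.9, 174.4, 98.5]
tool_rot: [[1.0, -0.001, -0.001], [-0.001, -1.0, -0.001], [-0.001, 0.001, -1.0]]
contact_force: [-0.7, -1.7, -2.3]
gripper_width: 26.7
```

Emit:
move_arm([
  [[0,0,0,0.08,0,0,0],[0,0,0,0.08,0,0,0],[0,0,0,0.08,0,0,0],[0,0,0,0.08,0,0,0],[0,0,0,0.07,0,0,0],[0,0,0,0.07,0,0,0],[0,0,0,0.06,0,0,0],[0,0,0,0.06,0,0,0],[0,0,0,0.06,0,0,0],[0,0,0,0.06,0,0,0]],
])

```text
time: 11.38
tool_pos: [442.0, 174.4, 91.5]
tool_rot: [[1.0, -0.001, -0.0], [-0.001, -1.0, -0.001], [-0.0, 0.001, -1.0]]
contact_force: [-1.1, -3.9, 0.7]
gripper_width: 26.0
```

Emit:
move_arm([
  [[0,0,0,0.02,0,0,0],[0,0,0,0.02,0,0,0],[0,0,0,0.02,0,0,0],[0,0,0,0.02,0,0,0],[0,0,0,0.02,0,0,0],[0,0,0,0.02,0,0,0],[0,0,0,0.02,0,0,0],[0,0,0,0.02,0,0,0],[0,0,0,0.02,0,0,0],[0,0,0,0.02,0,0,0]],
])

```text
time: 12.22
tool_pos: [442.1, 174.5, 89.6]
tool_rot: [[1.0, -0.001, -0.0], [-0.001, -1.0, -0.001], [-0.0, 0.001, -1.0]]
contact_force: [-1.8, -4.6, 3.1]
gripper_width: 26.5
```

Side contact: the force on the tool is −y, so I'm too far toward +y. I'll shift it back.

Emit:
move_arm([
  [[0,-0.02,0.05,-0.05,0,0,0],[0,-0.02,0.05,-0.05,0,0,0],[0,-0.01,0.05,0,0,0,0],[0,0,0.05,0,0,0,0],[0,0,0,0,0,0,0],[0,0,0,0,0,0,0],[0,0,0,0,0,0,0],[0,0,0,0,0,0,0],[0,0,0,0,0,0,0],[0,0,0,0,0,0,0]],
])

```text
time: 13.05
tool_pos: [441.9, 173.4, 90.7]
tool_rot: [[1.0, -0.001, 0.001], [-0.001, -1.0, 0.001], [0.001, -0.001, -1.0]]
contact_force: [-1.2, -0.9, -2.1]
gripper_width: 26.5
```

Emit:
move_arm([
  [[0,-0.02,0.05,0.02,0,0,0],[0,-0.02,0,0.02,0,0,0],[0,0,0,0.02,0,0,0],[0,0,0,0.02,0,0,0],[0,0,0,0.02,0,0,0],[0,0,0,0.02,0,0,0],[0,0,0,0.02,0,0,0],[0,0,0,0.02,0,0,0],[0,0,0,0.02,0,0,0],[0,0,0,0.02,0,0,0]],
])

```text
time: 13.88
tool_pos: [441.4, 172.5, 88.6]
tool_rot: [[1.0, -0.001, 0.0], [-0.001, -1.0, 0.0], [0.0, -0.0, -1.0]]
contact_force: [0.9, -0.4, -1.8]
gripper_width: 26.8
```

Lateral forces are gone and there's still no push, so I go on down in small steps.

Emit:
move_arm([
  [[0,0,0,0.02,0,0,0],[0,0,0,0.02,0,0,0],[0,0,0,0.02,0,0,0],[0,0,0,0.02,0,0,0],[0,0,0,0.02,0,0,0],[0,0,0,0.02,0,0,0],[0,0,0,0.02,0,0,0],[0,0,0,0.02,0,0,0],[0,0,0,0.02,0,0,0],[0,0,0,0.02,0,0,0]],
])

```text
time: 14.72
tool_pos: [441.5, 172.5, 86.6]
tool_rot: [[1.0, -0.001, 0.0], [-0.001, -1.0, 0.0], [0.0, -0.0, -1.0]]
contact_force: [0.0, 0.4, -2.0]
gripper_width: 26.7
```

Emit:
move_arm([
  [[0,0,0,0.02,0,0,0],[0,0,0,0.02,0,0,0],[0,0,0,0.02,0,0,0],[0,0,0,0.02,0,0,0],[0,0,0,0.02,0,0,0],[0,0,0,0.02,0,0,0],[0,0,0,0.02,0,0,0],[0,0,0,0.02,0,0,0],[0,0,0,0.02,0,0,0],[0,0,0,0.02,0,0,0]],
])

```text
time: 15.55
tool_pos: [441.6, 172.5, 84.7]
tool_rot: [[1.0, -0.001, 0.0], [-0.001, -1.0, 0.0], [0.0, -0.0, -1.0]]
contact_force: [1.2, 0.4, 1.5]
gripper_width: 27.4
```

Emit:
move_arm([
  [[0,0,0,0.015,0,0,0],[0,0,0,0.015,0,0,0],[0,0,0,0.015,0,0,0],[0,0,0,0.015,0,0,0],[0,0,0,0.015,0,0,0],[0,0,0,0.015,0,0,0],[0,0,0,0.015,0,0,0],[0,0,0,0.015,0,0,0],[0,0,0,0.015,0,0,0],[0,0,0,0.015,0,0,0]],
])

```text
time: 16.38
tool_pos: [441.5, 172.5, 83.3]
tool_rot: [[1.0, -0.001, 0.001], [-0.001, -1.0, 0.0], [0.001, -0.0, -1.0]]
contact_force: [1.0, -0.3, 5.0]
gripper_width: 26.9
```

Emit:
move_arm([
  [[0,0,0,0.015,0,0,0],[0,0,0,0.015,0,0,0],[0,0,0,0.015,0,0,0],[0,0,0,0.015,0,0,0],[0,0,0,0.015,0,0,0],[0,0,0,0.015,0,0,0],[0,0,0,0.015,0,0,0],[0,0,0,0.015,0,0,0],[0,0,0,0.015,0,0,0],[0,0,0,0.015,0,0,0]],
])

```text
time: 17.22
tool_pos: [441.6, 172.6, 82.1]
tool_rot: [[1.0, -0.001, 0.001], [-0.001, -1.0, 0.0], [0.001, -0.0, -1.0]]
contact_force: [-0.7, -0.4, 10.2]
gripper_width: 26.7
```

Emit:
move_arm([
  [[0,0,0,0.015,0,0,0],[0,0,0,0.015,0,0,0],[0,0,0,0.015,0,0,0],[0,0,0,0.015,0,0,0],[0,0,0,0.015,0,0,0],[0,0,0,0.015,0,0,0],[0,0,0,0.015,0,0,0],[0,0,0,0.02,0,0,0],[0,0,0,0.02,0,0,0],[0,0,0,0.02,0,0,0]],
])

```text
time: 18.05
tool_pos: [441.6, 172.6, 80.9]
tool_rot: [[1.0, -0.001, 0.001], [-0.001, -1.0, 0.0], [0.001, -0.0, -1.0]]
contact_force: [-0.4, -1.4, 15.9]
gripper_width: 27.1
```

Emit:
move_arm([
  [[0,0,0,0.02,0,0,0],[0,0,0,0.02,0,0,0],[0,0,0,0.02,0,0,0],[0,0,0,0.02,0,0,0],[0,0,0,0.02,0,0,0],[0,0,0,0,0,0,0],[0,0,0,0,0,0,0],[0,0,0,0,0,0,0],[0,0,0,0,0,0,0],[0,0,0,0,0,0,0]],
])

```text
time: 18.88
tool_pos: [441.7, 172.6, 80.1]
tool_rot: [[1.0, -0.001, 0.002], [-0.001, -1.0, 0.0], [0.002, -0.0, -1.0]]
contact_force: [-1.0, -1.3, 17.8]
gripper_width: 26.8
```

Emit:
move_arm([
  [[0,0,0,-0.3,0,0,0],[0,0,0,-0.5,0,0,0],[0,0,0,-0.8,0,0,0],[0,0,0,-1.0,0,0,0],[0,0,0,-1.2,0,0,0],[0,0,0,-1.2,0,0,0],[0,0,0,-1.0,0,0,0],[0,0,0,-0.6,0,0,0],[0,0,0,-0.3,0,0,0],[0,0,0,0,0,0,0]],
])

```text
time: 19.72
tool_pos: [440.8, 172.0, 148.0]
tool_rot: [[1.0, -0.001, -0.001], [-0.001, -1.0, -0.0], [-0.001, 0.0, -1.0]]
contact_force: [0.4, 0.5, -9.5]
gripper_width: 26.6
```

The force reads −9.5 N, which is arbor plus sleeve: the sleeve is hanging. I'll carry it past the rack, to y≈−150, so the wrist camera sees the well clearly.

Emit:
move_arm([
  [[0,0,0.3,0,0,0,0],[0,-0.1,0.8,0,0,0,0],[0,-0.1,1.3,0,0,0,0],[0,-0.1,1.8,0,0,0,0],[0,-0.1,2.1,0,0,0,0],[0,-0.2,2.2,0,0,0,0],[0,-0.2,2.2,0,0,0,0],[0,-0.2,2.2,0,0,0,0],[0,-0.2,2.2,0,0,0,0],[0,-0.2,2.2,0,0,0,0]],
])

```text
time: 20.55
tool_pos: [426.0, -2.6, 147.5]
tool_rot: [[1.0, -0.002, -0.002], [-0.002, -1.0, -0.001], [-0.002, 0.001, -1.0]]
contact_force: [0.2, 0.7, -9.2]
gripper_width: 26.4
```

Emit:
move_arm([
  [[0,-0.2,2.2,0,0,0,0],[0,-0.2,2.2,0,0,0,0],[0,-0.1,2.2,0,0,0,0],[0,-0.1,2.2,0,0,0,0],[0,-0.1,2.1,0,0,0,0],[0,0,1.7,0,0,0,0],[0,0,1.2,0,0,0,0],[0,0,0.7,0,0,0,0],[0,0,0.3,0,0,0,0],[0,0,0,0,0,0,0]],
])

```text
time: 21.38
tool_pos: [419.4, -149.1, 147.6]
tool_rot: [[1.0, -0.002, -0.001], [-0.002, -1.0, 0.0], [-0.001, -0.0, -1.0]]
contact_force: [-0.7, 0.6, -9.6]
gripper_width: 26.6
```

```bash
python3 - <<'E'
from look import *
camera('top');camera('top');camera('top')
W,s=look('w4.png',320,200,320,300,2)
print(proj(W,(418.4,-95.2,26)))
E
```

```text
{'time': 21.58, 'tool_pos': [420.1, -147.39, 147.95], 'tool_rot': [[1.0, 0.0, 0.0], [0.0, -1.0, 0.0], [0.0, -0.0, -1.0]], 'contact_force': [0.03, 0.53, -10.07], 'gripper_width': 26.39} [ 420.  -147.4  147.9]
[318.20325944 159.60362879]
```

View pics/w4.png

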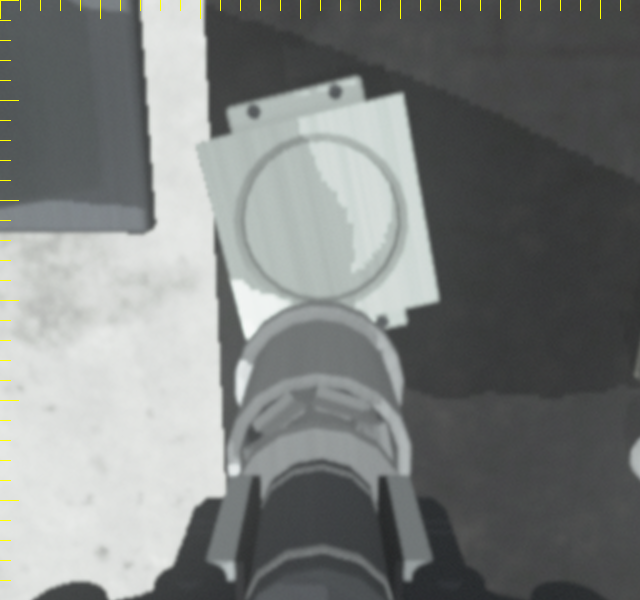

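```bash
python3 - <<'E'
from h import *
W=np.load('W.npy',allow_pickle=True).item()
print('well',ray(W,320.5,159,26).round(1))
for z in(80,91):print('flange front',z,ray(W,319.8,50+304/2,z).round(1), [ray(W,160+a/2,50+372/2,z)[0].round(1) for a in(235,404)])
print('rim',[ray(W,160+a/2,50+460/2,154)[0].round(1) for a in(228,411)],ray(W,320,50+375/2,154).round(1))
E
```

```text
well [420.4 -94.7  26. ]
flange front 80 [ 419.8 -120.7   80. ] [np.float64(388.0), np.float64(451.5)]
flange front 91 [ 419.8 -118.4   91. ] [np.float64(389.4), np.float64(450.1)]
rim [np.float64(394.7), np.float64(444.8)] [ 419.9 -124.2  154. ]
```

The well is centred at (320.5,159), i.e. (420.4,−94.7). The hanging sleeve is at about (419.7,−150.7). Allowing for the +1.5 mm bias that showed up at the sleeve, I'll go to a TCP of about (420.6,−93).

Emit:
move_arm([
  [[0,0.06,-0.4,0,0,0,0],[0,0,-1.0,0,0,0,0],[0,0,-1.4,0,0,0,0],[0,0,-1.3,0.2,0,0,0],[0,0,-0.9,0.7,0,0,0],[0,0,-0.44,1.0,0,0,0],[0,0,0,1.0,0,0,0],[0,0,0,0.7,0,0,0],[0,0,0,0.4,0,0,0],[0,0,0,0,0,0,0]],
])

```text
time: 22.42
tool_pos: [420.4, -93.6, 107.4]
tool_rot: [[1.0, -0.0, -0.001], [-0.0, -1.0, 0.0], [-0.001, -0.0, -1.0]]
contact_force: [-0.2, 0.6, -9.4]
gripper_width: 26.6
```

```bash
python3 - <<'E'
from h import *
c=cv2.cvtColor(camera('scene'),cv2.COLOR_RGB2BGR)
s=sense();print(s['tool_pos'],s['contact_force'])
save('d4.png',crop(c,405,300,130,130,4))
E
```

```text
[420.59912252 -93.87197204 107.79393065] [-0.9792382   0.26258407 -9.45720857]
```

View pics/d4.png

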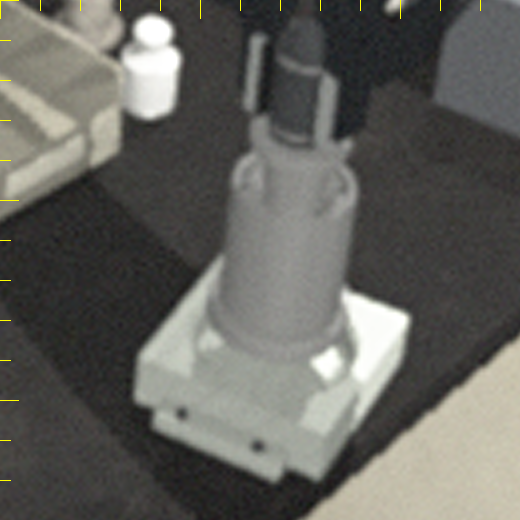

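The sleeve hangs over the well and looks centred. I'll lower slowly and watch the force.

Emit:
move_arm([
  [[0,0,-0.03,0.2,0,0,0],[0,0,0,0.2,0,0,0],[0,0,0,0.2,0,0,0],[0,0,0,0.2,0,0,0],[0,0,0,0.2,0,0,0],[0,0,0,0.2,0,0,0],[0,0,0,0.15,0,0,0],[0,0,0,0.15,0,0,0],[0,0,0,0.15,0,0,0],[0,0,0,0.15,0,0,0]],
])

```text
time: 23.3
tool_pos: [420.7, -93.9, 89.8]
tool_rot: [[1.0, -0.001, 0.0], [-0.001, -1.0, -0.0], [0.0, 0.0, -1.0]]
contact_force: [0.2, 0.1, -8.6]
gripper_width: 27.0
```

It has entered the well with no side force. About 9 mm remain.

Emit:
move_arm([
  [[0,0,0,0.12,0,0,0],[0,0,0,0.12,0,0,0],[0,0,0,0.12,0,0,0],[0,0,0,0.12,0,0,0],[0,0,0,0.1,0,0,0],[0,0,0,0.08,0,0,0],[0,0,0,0.07,0,0,0],[0,0,0,0.06,0,0,0],[0,0,0,0.05,0,0,0],[0,0,0,0.03,0,0,0]],
])

```text
time: 24.13
tool_pos: [420.7, -93.9, 81.2]
tool_rot: [[1.0, -0.001, 0.0], [-0.001, -1.0, -0.0], [0.0, 0.0, -1.0]]
contact_force: [-0.7, -0.6, -9.9]
gripper_width: 26.7
```

Emit:
move_arm([
  [[0,0,0,0.03,0,0,0],[0,0,0,0.03,0,0,0],[0,0,0,0.03,0,0,0],[0,0,0,0.02,0,0,0],[0,0,0,0.02,0,0,0],[0,0,0,0.02,0,0,0],[0,0,0,0,0,0,0],[0,0,0,0,0,0,0],[0,0,0,0,0,0,0],[0,0,0,0,0,0,0]],
])

```text
time: 24.97
tool_pos: [420.8, -93.9, 80.4]
tool_rot: [[1.0, -0.001, 0.001], [-0.001, -1.0, -0.0], [0.001, 0.0, -1.0]]
contact_force: [-1.5, -0.1, 5.2]
gripper_width: 26.9
```

The sleeve is on the floor at a TCP z of 80.4 (expected 80.1). Now I release, then withdraw.

Emit:
move_arm([
  [[0.4,0,0,-0.02,0,0,0],[0.6,0,0,0,0,0,0],[0.8,0,0,0,0,0,0],[1,0,0,0,0,0,0],[1,0,0,0,0,0,0],[1,0,0,0,0,0,0],[1,0,0,0,0,0,0],[1,0,0,0,0,0,0],[1,0,0,0,0,0,0],[1,0,0,0,0,0,0]],
])

```text
time: 25.8
tool_pos: [420.7, -93.9, 79.9]
tool_rot: [[1.0, -0.001, 0.0], [-0.001, -1.0, -0.0], [0.0, 0.0, -1.0]]
contact_force: [-0.3, 0.0, 0.8]
gripper_width: 85.2
```

Emit:
move_arm([
  [[1,0,0,-0.4,0,0,0],[1,0,0,-1.0,0,0,0],[1,0,0,-1.6,0,0,0],[1,0,0,-2.0,0,0,0],[1,0,0,-2.0,0,0,0],[1,0,0,-2.0,0,0,0],[1,0,0,-1.6,0,0,0],[1,0,0,-1.0,0,0,0],[1,0,0,-0.4,0,0,0],[1,0,0,0,0,0,0]],
])

```text
time: 26.63
tool_pos: [421.1, -94.1, 200.8]
tool_rot: [[1.0, -0.001, 0.002], [-0.001, -1.0, -0.001], [0.002, 0.001, -1.0]]
contact_force: [-0.1, -0.5, 0.7]
gripper_width: 85.2
```

```bash
python3 - <<'E'
from h import *
c=cv2.cvtColor(camera('scene'),cv2.COLOR_RGB2BGR);W=camera_params('wrist');w=cv2.cvtColor(camera('wrist'),cv2.COLOR_RGB2BGR)
s=sense();print(s['time'],s['tool_pos'],s['contact_force'],s['gripper_width'])
save('d5.png',np.hstack([crop(c,405,300,100,140,4),crop(w,320,230,200,280,2)]))
print(proj(W,(420.4,-94.7,26)),proj(W,(420.4,-94.7,86)),proj(W,(420.4,-94.7,159)))
E
```

```text
26.7333 [420.21772368 -93.9775976  199.59959251] [0.13463438 0.16333762 0.00927869] 85.19106985790552
[319.75395118 206.61556594] [319.79728735 221.59444075] [319.87864423 249.71493185]
```

View pics/d5.png

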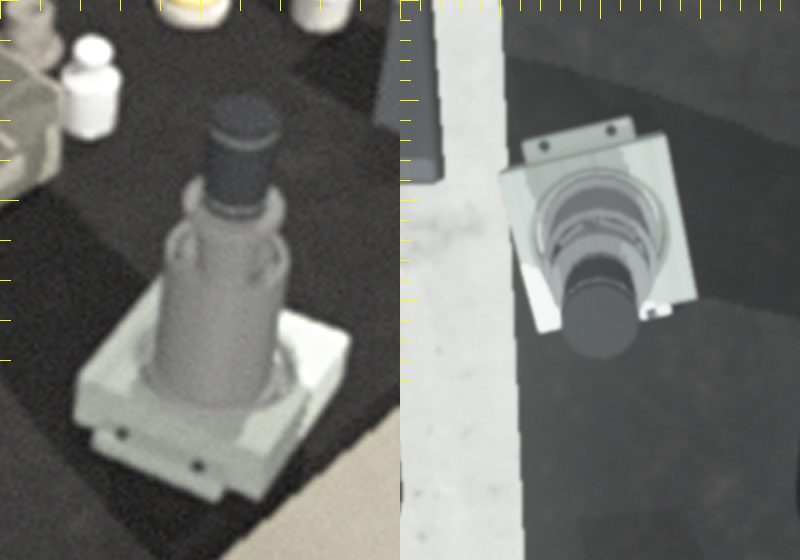

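The pair stands upright in the well with the flange below the rim. The head is at crop (600,320), i.e. (320,250), against a predicted (320,250). The gripper is clear and the force is about 0.

```bash
python3 -c "
from cell import *
print(sign_off())"
```

```text
the job is handed in; nothing more can be done
None
```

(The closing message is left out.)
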